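# Stack a die-bonding kit on its carrier

## Task

Make up the kit on the low metal carrier plate as one upright stack, using the pieces on the bare worktop (not those on the dark mat), in this order from the bottom: the square clear-lidded die box in the pocket between the corner lugs, then the white collet box, then the blue-bottomed fuse box, and last the plain steel spacer block as a hold-down weight. Set each one flat, centred on the one below it and square to the carrier, with the long sides of the white box, the fuse box and the block running along the carrier's long sides. Leave the tape roll, the loupe and the spare lens where they stand.

Things in the scene. Friction and masses are not known exactly. Their poses are not given: they have to be found in the camera images.
- carrier: Kit carrier, fixed to the worktop: a bare aluminium plate 80 (its x) x 104 (its y, the long sides) mm, flat top 10 mm above the worktop, standing on short feet. On it four dark steel L-shaped corner lugs, 8 mm high above the plate, enclose a square pocket 68 x 68 mm in the middle; between the lugs each side of the pocket is open for 48 mm. Origin: centre of the underside, on the worktop; x across the short width, y along the long sides, z up.
- carrier_seat (a point): Centre of the pocket floor: on top of the carrier plate, 10 mm above the carrier's origin, same axes.
- die_box_mid (a point): Square low parts box, dark bottom and plain clear-grey lid, 54 (x) x 53 (y) x 14 mm high, 30 g, stands loose and flat on the worktop; lid fixed. Its centre, 7 mm above its underside; z up. Grasp across its x or y. It goes at the bottom, in the pocket, any way round that is square.
- collet_box_mid (a point): White oblong parts box with a small label on its lid, 46 (x) x 63 (y, long) x 16 mm high, 30 g, loose on the bare worktop (not one of the white boxes on the dark mat); lid fixed. Its centre, 8 mm above its underside; z up. Grasp across its x. Second in the stack; either end may point forward.
- fuse_box_mid (a point): Oblong parts box with blue bottom and pale clear lid, narrower and higher than the white box: 38 (x) x 59 (y, long) x 20 mm high, 50 g, loose on the worktop; lid fixed. Its centre, 10 mm above its underside; z up. Grasp across its x. Third in the stack; either end may point forward.
- spacer_block_mid (a point): Plain ground light-metal-grey steel block with two small holes in its top, 20 (x) x 50 (y, long) x 25 mm high, 90 g, loose on the worktop. Its centre, 12.5 mm above its underside; z up. Grasp across its x. Top of the stack; either end may point forward.
- tape_roll_mid (a point): Bystander: dark tape roll lying flat, about 57 mm across, 19 mm high, loose. Its centre.
- loupe_mid (a point): Bystander: small black upright magnifier, 37 mm across, 40 mm high, loose. Its centre.
- spare_lens_mid (a point): Bystander: black upright lens barrel, 38 mm across, 58 mm high, loose. Its centre. Close behind it, in the middle of the back of the worktop (x over 0.65 m, y 0.03 to 0.27 m), a fixed machine stands over 0.4 m high, which the arm must go round.
Things that resemble listed ones, but are neither listed nor needed, are in the scene too. Leave any red look-alike of the part that bears spacer_block_mid alone.

How it is judged (in metres and radians):
On the way, in this order (a step that is already met when the one before it is completed fails the run):
1. the square clear-lidded box stands flat and released in the carrier's pocket (horizontal distance between die_box_mid and carrier_seat below 0.012 m and z of die_box_mid in the frame of carrier between 0.013 and 0.021 m and angle between die_box_mid's own z axis and vertical below 0.12 rad and (angle between the x axis of die_box_mid and the x axis of carrier, either way round below 0.25 rad or angle between the x axis of die_box_mid and the y axis of carrier, either way round below 0.25 rad) and contact force between die_box and the fingers below 0.05 N), for 0.2 s.
2. the white box stands flat and released on the square box (horizontal distance between die_box_mid and carrier_seat below 0.012 m and z of die_box_mid in the frame of carrier between 0.013 and 0.021 m and angle between each of die_box_mid, collet_box_mid's own z axis and vertical below 0.12 rad and (angle between the x axis of die_box_mid and the x axis of carrier, either way round below 0.25 rad or angle between the x axis of die_box_mid and the y axis of carrier, either way round below 0.25 rad) and horizontal distance between collet_box_mid and die_box_mid below 0.012 m and z of collet_box_mid in the frame of carrier between 0.028 and 0.036 m and angle between the x axis of collet_box_mid and the x axis of carrier, either way round below 0.25 rad and contact force between collet_box and the fingers below 0.05 N), for 0.2 s.
3. the blue-bottomed box stands flat and released on the white box (horizontal distance between die_box_mid and carrier_seat below 0.012 m and z of die_box_mid in the frame of carrier between 0.013 and 0.021 m and angle between each of die_box_mid, collet_box_mid, fuse_box_mid's own z axis and vertical below 0.12 rad and (angle between the x axis of die_box_mid and the x axis of carrier, either way round below 0.25 rad or angle between the x axis of die_box_mid and the y axis of carrier, either way round below 0.25 rad) and horizontal distance between collet_box_mid and die_box_mid below 0.012 m and z of collet_box_mid in the frame of carrier between 0.028 and 0.036 m and angle between the x axis of each of collet_box_mid, fuse_box_mid and the x axis of carrier, either way round below 0.25 rad and horizontal distance between fuse_box_mid and collet_box_mid below 0.012 m and z of fuse_box_mid in the frame of carrier between 0.046 and 0.054 m and contact force between fuse_box and the fingers below 0.05 N), for 0.2 s.
4. the steel block stands flat and released on the blue-bottomed box (horizontal distance between die_box_mid and carrier_seat below 0.012 m and z of die_box_mid in the frame of carrier between 0.013 and 0.021 m and angle between each of die_box_mid, collet_box_mid, fuse_box_mid, spacer_block_mid's own z axis and vertical below 0.12 rad and (angle between the x axis of die_box_mid and the x axis of carrier, either way round below 0.25 rad or angle between the x axis of die_box_mid and the y axis of carrier, either way round below 0.25 rad) and horizontal distance between collet_box_mid and die_box_mid below 0.012 m and z of collet_box_mid in the frame of carrier between 0.028 and 0.036 m and angle between the x axis of each of collet_box_mid, fuse_box_mid, spacer_block_mid and the x axis of carrier, either way round below 0.25 rad and horizontal distance between fuse_box_mid and collet_box_mid below 0.012 m and z of fuse_box_mid in the frame of carrier between 0.046 and 0.054 m and horizontal distance between spacer_block_mid and fuse_box_mid below 0.012 m and z of spacer_block_mid in the frame of carrier between 0.0685 and 0.0765 m and contact force between spacer_block and the fingers below 0.05 N), for 0.2 s.
At the end, for the whole second after the job is handed in: The carrier holds, bottom to top, square box (in the pocket), white box, blue-bottomed box, steel block: each within 12 mm of centred on what is below, height within 4 mm, level within 0.12 rad, square within 0.25 rad (long sides along the carrier's; square box either way), at rest, released (all of step 4 and linear speed of each of die_box, collet_box, fuse_box, spacer_block below 0.02 m/s and angular speed of each of die_box, collet_box, fuse_box, spacer_block below 0.2 rad/s and contact force between each of die_box, collet_box, fuse_box and the fingers below 0.05 N); the robot touches nothing.
It fails at once if the tape roll is pushed more than 15 mm from where it stood (distance of tape_roll_mid from where it was at the start of the episode above 0.015 m).
It fails at once if the loupe is pushed more than 15 mm from where it stood (distance of loupe_mid from where it was at the start of the episode above 0.015 m).
It fails at once if the spare lens is pushed more than 15 mm from where it stood (distance of spare_lens_mid from where it was at the start of the episode above 0.015 m).
It also fails if it takes over 136 s, if anything falls off the work surface, if the arm or the gripper's body presses on something with over 40 N, if the wrist force passes 120 N, or if a joint passes its speed limit or range.

## Robot

A 6-joint arm with a two-finger parallel gripper is mounted at the origin on a cart in front of the work surface, level with it; the furniture and walls round the work are solid. World frame = base frame: x ahead of the robot, y to its left, z up, the work surface at z = 0. Lengths are in m, angles in degrees, forces in N, time in s.
With the tool pointing down it reaches from about 0.375 to 0.9 m from the base axis. Payload 3.1 kg.
Tool frame: the origin (TCP) lies between the finger pads; the fingertips stand 11 mm ahead of it and the grasp point (between the pads) lies 8 mm behind it; z points along the fingers, y is the line along which they close (so a half turn about z gives the same grasp; the last joint's range is limited). The gripper opens to 87 mm and grips with 3 to 60 N. Pads are 19 mm wide; open, the fingers measure 117 mm over their backs; the gripper's body (75 mm by 190 mm) begins 51 mm behind the grasp point.
Start: joints at [66.664, 30.224, 82.088, -0, 67.689, -10.227], TCP at [0.142, 0.609, 0.234] pointing down, gripper open.
Joint ranges: [-176.69, 176.69], [-43.24, 126.21], [12.49, 139.97], [-82, 262], [0, 151.66], [-163.58, 163.58]. Speed limits (degrees/s): [159.86, 159.86, 180, 180, 180, 180].

## Interface

Orientations are given as a 3x3 rotation matrix whose columns are the frame's x, y, z axes.
In Python, from rig import bot gives the robot as it stands.
- The arm moves only by the tool apply_moves, never from a script. Its argument "steps" is a list that holds one entry, the list of rows, each a list of 7 numbers: the shift along the tool's x, y, z in cm, then the turn, a rotation vector about the tool's x, y, z in degrees, then the gripper command: -1 is shut, 1 is fully open, values between are in proportion. In form: [[[dx, dy, dz, rx, ry, rz, jaw], ...]]. A call has 1 to 20 rows; each row is the pose to reach, as a shift and turn from the pose commanded when the call began, along the tool's axes at that moment; what a row does not reach only later rows make up. A row lasts 1/8 s, in which the tool goes at most 62.5 mm and 10.7 degrees, less where a joint would pass 70% of its speed; a pose out of reach is approached as far as the arm can. A call with a gripper value outside its range is refused whole. The fingers move at their own pace and stop on an object; the grip force is fixed at half the most. Time passes only in rows, so rows that repeat a pose let the fingers close. It gives the time, the measured TCP pose, the force, the opening and the grip force at its end, in the units of the state.
- bot.read_state(): the state, without advancing time (a new reading comes with each control period).
- bot.capture(name): name is "scene" or "side" or "wrist"; returns the picture (384x512x3 uint8, blue, green, red); there is no depth.
- bot.camera_model(name): a dict with "intrinsics" (3x3 intrinsics, pixels), "R" (3x3) and "t" (3): a world point X has camera coordinates R X + t. Camera axes: x right, y down, z forward; pixel columns grow to the right and rows downward; lengths in m; the calibration is good to about 2 mm. A picture is of the moment at which its call begins: read the wrist's pose just before it. camera_model takes no time and is no camera call; for the wrist camera it gives the pose at the moment of the call.
- bot.hand_in(): hands the job in; it is judged then, once.
The state is a dict: "time_s": time; "joint_positions": joint angles; "qvel": joint speeds; "tau": joint torques, N m; "position": TCP position; "tcp_rot": TCP orientation; "force": force on the tool from outside, world axes, zero at the start; "moment": the same for the moment, N m; "opening": opening from 0.0 (shut) to 1.0 (fully open); "grasp_force": force on a finger pad.
Only numpy, scipy, OpenCV 4.12 (cv2) and the standard library are available. Lean on these libraries where they do the work, as an engineer would, in place of code of your own. Each camera call takes 0.05 s, during which the arm holds its last target. There are 200 camera calls.

## Working session

There is one attempt and no reset: what is moved stays moved. The work goes in short steps, Python scripts to look and compute and a tool call to move; the robot and the scene stay as the last step left them, time stands still between calls to the robot, and variables do not carry over. Pictures are saved under pics/ and viewed, at most 15 in all, crops included, and the job is handed in when it is done.

Besides the shell and the picture viewer there is one more tool, called after "Call:" as name(argument=value, ...) on one line, values as JSON. apply_moves: Moves the arm, as the interface text tells. Its arguments: {"type":"object","properties":{"steps":{"type":"array","items":{"type":"array","items":{"type":"array","items":{"type":"number"}}}}},"required":["steps"]}

```bash
mkdir -p pics; ls
python3 - <<'E'
from rig import bot
import cv2,numpy as np
s=bot.read_state();print(s['time_s'],s['position'],s['tcp_rot'],s['opening'])
for n in("scene","side","wrist"):
    m=bot.camera_model(n);im=bot.capture(n);cv2.imwrite(f"pics/{n}0.png",im)
    R=np.array(m['R']);print(n,np.round(m['intrinsics'],1).tolist(),np.round(-R.T@np.array(m['t']),3),np.round(R,2).tolist())
E
```

```text
pics
0.0 [0.14144724 0.60805243 0.23258485] [[-9.73935435e-01  2.26823892e-01 -8.31475517e-04]
 [ 2.26825129e-01  9.73933488e-01 -1.98049346e-03]
 [ 3.60578616e-04 -2.11747230e-03 -9.99997693e-01]] 1.0012157932241366
scene [[497.5, 0.0, 264.4], [0.0, 497.5, 187.5], [0.0, 0.0, 1.0]] [0.122 0.809 0.771] [[-0.89, -0.46, 0.0], [-0.29, 0.56, -0.77], [0.36, -0.68, -0.64]]
side [[377.8, 0.0, 257.0], [0.0, 377.8, 194.6], [0.0, 0.0, 1.0]] [ 0.334 -0.544  0.633] [[0.95, -0.3, 0.02], [-0.2, -0.67, -0.72], [0.23, 0.68, -0.7]]
wrist [[304.8, 0.0, 256.9], [0.0, 304.8, 188.6], [0.0, 0.0, 1.0]] [0.066 0.625 0.383] [[0.23, 0.97, -0.0], [0.93, -0.22, 0.28], [0.28, -0.07, -0.96]]
```

View pics/scene0.png

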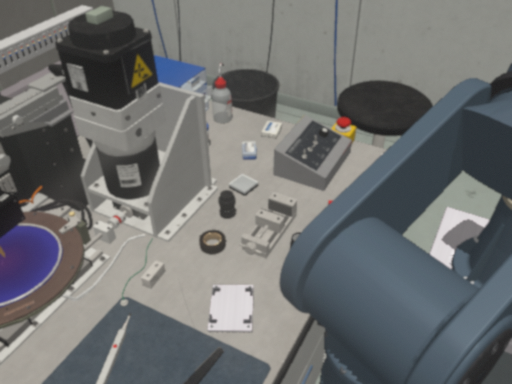

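View pics/side0.png

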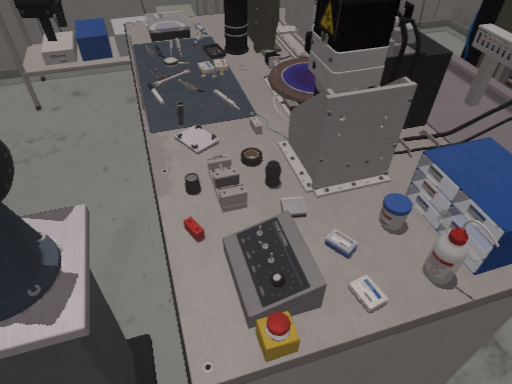

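View pics/wrist0.png

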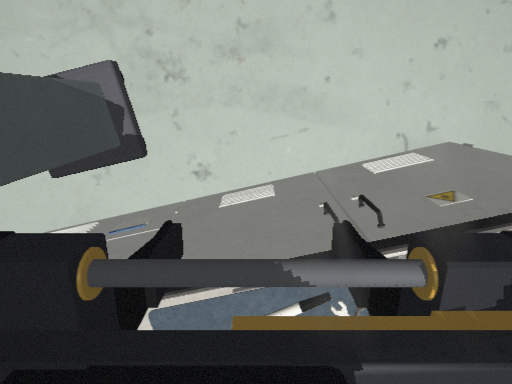

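Candidates as I see them:

| Thing | Scene pixel | Side pixel | Look-alikes |
|---|---|---|---|
| Die box | (243,184) | (293,207) | none seen |
| White box | (271,129) | (368,292) | white boxes on the mat, side (206,68) |
| Fuse box | (250,150) | (341,243) | the white box with a blue label |
| Spacer block | (152,273) | (257,125) | red block, side (194,228) |
| Carrier | (231,308) | (196,139) | none seen |

I'll check these choices in one close montage.

```bash
cat > h.py <<'E'
import cv2,numpy as np
from rig import bot
def ray(m,u,v):
    R=np.array(m['R']);c=-R.T@np.array(m['t'])
    d=R.T@np.linalg.inv(np.array(m['intrinsics']))@[u,v,1.];return c,d/np.linalg.norm(d)
def onplane(m,px,z):
    out=[]
    for u,v in np.asarray(px,float).reshape(-1,2):
        c,d=ray(m,u,v);out.append(c+d*(z-c[2])/d[2])
    return np.array(out)
def tri(obs):
    A=np.zeros((3,3));b=np.zeros(3)
    for m,u,v in obs:
        c,d=ray(m,u,v);P=np.eye(3)-np.outer(d,d);A+=P;b+=P@c
    return np.linalg.solve(A,b)
def pix(m,X):
    p=np.array(m['R'])@np.asarray(X,float)+np.array(m['t']);p=np.array(m['intrinsics'])@p;return p[:2]/p[2]
E
python3 - <<'E'
from h import *
sc,sd=bot.camera_model("scene"),bot.camera_model("side")
O=dict(die=((243,184),(293,207)),fuse=((250,150),(341,243)),white=((271,129),(368,292)),block=((152,273),(257,125)),carrier=((231,308),(196,139)),tape=((212,242),(251,157)),lens=((228,203),(273,173)))
for k,(a,b) in O.items(): print(k,np.round(tri([(sc,*a),(sd,*b)]),3))
print('loupe',onplane(sd,[(193,184)],.02).round(3),'red',onplane(sd,[(194,228)],.012).round(3))
print('fixture',onplane(sd,[(215,165),(233,200)],.04).round(3),'panel',onplane(sd,[(228,245),(285,222),(320,290),(250,318)],.06).round(3))
I={'c':cv2.imread('pics/scene0.png'),'d':cv2.imread('pics/side0.png')}
def crop(i,u,v,r=26): return cv2.resize(I[i][v-r:v+r,u-r:u+r],(200,200),interpolation=cv2.INTER_CUBIC)
ks=['die','fuse','white','block']
t=np.hstack([crop('c',*O[k][0]) for k in ks]);u=np.hstack([crop('d',*O[k][1]) for k in ks])
w=np.hstack([crop('c',231,308,34),crop('d',196,139),crop('d',194,200,50),crop('d',206,68)])
cv2.imwrite('pics/m1.png',np.vstack([t,u,w]))
E
```

```text
die [ 0.604 -0.001  0.008]
fuse [ 0.658 -0.131  0.011]
white [ 0.656 -0.25   0.01 ]
block [0.624 0.332 0.012]
carrier [0.444 0.327 0.004]
tape [0.566 0.201 0.008]
lens [0.588 0.098 0.031]
loupe [[0.399 0.129 0.02 ]] red [[ 0.375 -0.001  0.012]]
fixture [[0.461 0.159 0.04 ]
 [0.471 0.03  0.04 ]] panel [[ 0.426 -0.104  0.06 ]
 [ 0.551 -0.081  0.06 ]
 [ 0.553 -0.245  0.06 ]
 [ 0.422 -0.259  0.06 ]]
```

View pics/m1.png

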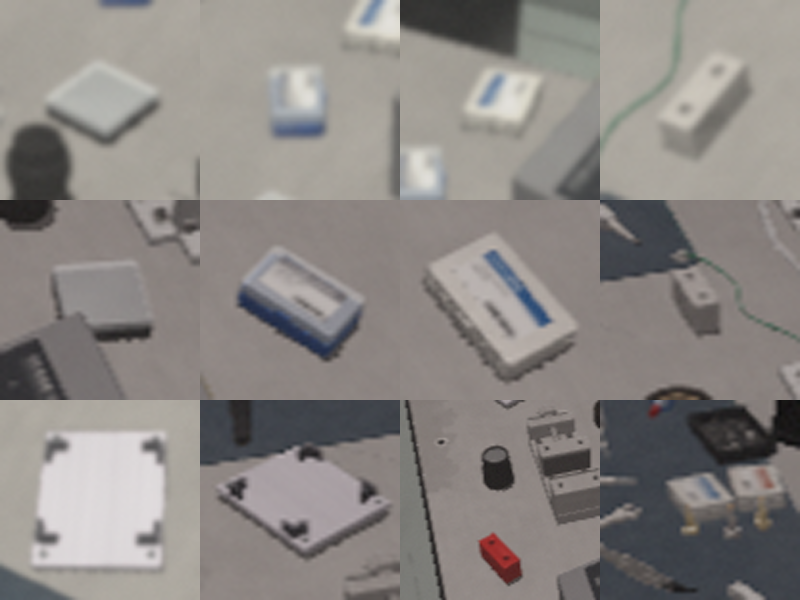

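The montage confirms the choices. Die box is grey-lidded and square, fuse box has the blue bottom, white box has a blue label on bare worktop, block is plain grey, and the red one is the look-alike. Next: rough yaws from the top corners.

Run:
```python
from h import *
sc,sd=bot.camera_model("scene"),bot.camera_model("side")
def g(n,m,c,org,r,pts,z):
    px=[((x-org[0])*r/100+c[0]-r,(y-org[1])*r/100+c[1]-r) for x,y in pts]
    P=onplane(m,px,z)[:,:2];print(n,P.mean(0).round(3))
    for i in range(4):
        e=P[(i+1)%4]-P[i];print('   %.1f mm %.1f deg'%(1e3*np.linalg.norm(e),np.degrees(np.arctan2(e[1],e[0]))%180))
g('carrier',sc,(231,308),(0,400),34,[(47,432),(165,432),(163,570),(32,566)],.01)
g('carrier s',sd,(196,139),(200,400),26,[(217,490),(290,448),(388,505),(306,552)],.01)
g('die',sc,(243,184),(0,0),26,[(47,98),(100,62),(158,100),(106,135)],.014)
g('block',sc,(152,273),(600,0),26,[(660,115),(693,130),(748,65),(720,52)],.025)
g('fuse',sd,(341,243),(200,200),26,[(240,287),(274,247),(363,298),(328,340)],.02)
g('white',sd,(368,292),(400,200),26,[(425,265),(497,235),(578,328),(508,372)],.016)
```

```text
carrier [0.442 0.328]
   78.0 mm 27.6 deg
   106.2 mm 118.0 deg
   79.6 mm 25.6 deg
   103.4 mm 117.1 deg
carrier s [0.443 0.321]
   71.5 mm 32.0 deg
   105.4 mm 120.5 deg
   76.4 mm 28.8 deg
   101.4 mm 117.7 deg
die [0.6   0.003]
   48.9 mm 76.6 deg
   54.2 mm 161.8 deg
   46.5 mm 74.8 deg
   52.6 mm 164.2 deg
block [0.616 0.333]
   20.7 mm 179.8 deg
   47.9 mm 91.9 deg
   18.3 mm 178.3 deg
   48.3 mm 89.0 deg
fuse [ 0.659 -0.131]
   36.4 mm 33.9 deg
   55.4 mm 122.7 deg
   36.8 mm 32.1 deg
   54.2 mm 122.3 deg
white [ 0.655 -0.252]
   43.1 mm 6.6 deg
   58.7 mm 100.5 deg
   44.8 mm 13.3 deg
   63.9 mm 98.9 deg
```

```bash
cat >> h.py <<'E'
from scipy.spatial.transform import Rotation as Rot
def go(x,y,z,phi):
    s=bot.read_state();R=np.array(s['tcp_rot']);p=np.array(s['position'])
    d=R.T@(np.array([x,y,z])-p)*100
    f=np.radians(phi);T=np.array([[-np.sin(f),np.cos(f),0],[np.cos(f),np.sin(f),0],[0,0,-1]]).T
    T=np.column_stack([[-np.sin(f),np.cos(f),0],[np.cos(f),np.sin(f),0],[0,0,-1]])
    r=np.degrees(Rot.from_matrix(R.T@T).as_rotvec())
    print('move cm',d.round(2),'rot',r.round(1),'rows>=',int(max(np.linalg.norm(d)/6.25,np.linalg.norm(r)/10.7))+1,'t',round(s['time_s'],2),'pos',p.round(4))
E
sed -i '/T=np.array(\[\[-np.sin/s/;T=.*//' h.py
python3 - <<'E'
from h import *
sd=bot.camera_model("side")
print(onplane(sd,[(290,165),(278,167),(302,192),(396,182)],0).round(3))
go(.442,.328,.2,27)
E
```

```text
[[0.657 0.15  0.   ]
 [0.624 0.151 0.   ]
 [0.647 0.047 0.   ]
 [0.887 0.012 0.   ]]
move cm [-35.62 -20.47   3.3 ] rot [-0.1  0.  49.9] rows>= 7 t 0.15 pos [0.1415 0.6082 0.2328]
```

Call:
apply_moves(steps=[[[-35.6,-20.5,3.3,0,0,50,1],[-35.6,-20.5,3.3,0,0,50,1],[-35.6,-20.5,3.3,0,0,50,1],[-35.6,-20.5,3.3,0,0,50,1],[-35.6,-20.5,3.3,0,0,50,1],[-35.6,-20.5,3.3,0,0,50,1],[-35.6,-20.5,3.3,0,0,50,1],[-35.6,-20.5,3.3,0,0,50,1],[-35.6,-20.5,3.3,0,0,50,1],[-35.6,-20.5,3.3,0,0,50,1]]])

```text
time_s: 1.4
position: [0.4408, 0.3291, 0.2006]
tcp_rot: [[-0.454, 0.891, -0.001], [0.891, 0.454, -0.0], [0.0, -0.0, -1.0]]
force: [-0.1, 0.5, 0.2]
opening: 0.998
grasp_force: 0.0
```

Run:
```python
from h import *
s=bot.read_state();m=bot.camera_model("wrist");im=bot.capture("wrist");cv2.imwrite("pics/w1.png",im)
print(s['position'],s['qvel']);print(pix(m,(.442,.328,.01)))
import json;json.dump({k:np.array(v).tolist() for k,v in m.items()},open('w1.json','w'))
go(.602,.001,.2,-17)
```

```text
[0.44080643 0.32912183 0.20056008] [ 0.34670933 -0.06502111 -0.13908958 -0.16518754 -0.10526228 -0.00765063]
[257.36675484 169.8934917 ]
move cm [-36.56  -0.54   0.05] rot [-0. -0. 44.] rows>= 6 t 1.45 pos [0.4408 0.3292 0.2006]
```

View pics/w1.png

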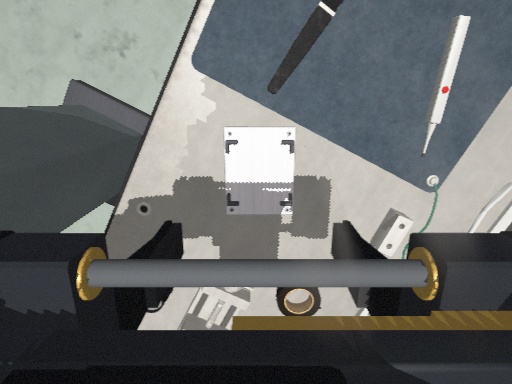

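Wrist view: carrier square to the tool, plate corners about (224,127), (295,126), (296,214), (224,214). I'll compute its pose and height, then go to the die box.

Run:
```python
from h import *
import json
m={k:np.array(v) for k,v in json.load(open('w1.json')).items()}
sc,sd=bot.camera_model("scene"),bot.camera_model("side")
px=[(223.5,126.5),(295,126),(296,214),(224,214)]
P=onplane(m,px,.01);print(P.mean(0).round(4))
for i in range(4):
    e=P[(i+1)%4]-P[i];print('%.1f %.1f'%(1e3*np.linalg.norm(e),np.degrees(np.arctan2(e[1],e[0]))%180))
S=[(207.9,330.4),(252.4,331.8),(253,285),(213,285)] # scene corners
for p in P: print(p.round(3),pix(sc,p).round(1),pix(sd,p).round(1))
c=np.mean([ (0,0)],0)
px_=np.array(px);pr=np.array([pix(sc,p) for p in P])
for a,b in zip(px,pr):
    q=min(S,key=lambda q:np.hypot(*(np.array(q)-b)));print(q,tri([(m,*a),(sc,*q)]).round(4))
```

```text
[0.4454 0.327  0.01  ]
78.7 27.4
103.7 119.6
86.2 27.0
103.1 115.5
[0.387 0.355 0.01 ] [250.9 329.6] [173.6 135. ]
[0.456 0.391 0.01 ] [206.9 329.4] [195.8 124. ]
[0.508 0.301 0.01 ] [209.7 284. ] [220.5 138.7]
[0.431 0.262 0.01 ] [254.  284.4] [195.8 151.9]
(252.4, 331.8) [0.3854 0.3531 0.0017]
(207.9, 330.4) [0.4561 0.3903 0.0068]
(213, 285) [0.5062 0.2981 0.0053]
(253, 285) [0.4317 0.262  0.0087]
```

Call:
apply_moves(steps=[[[-36.6,-0.5,0,0,0,44,1],[-36.6,-0.5,0,0,0,44,1],[-36.6,-0.5,0,0,0,44,1],[-36.6,-0.5,0,0,0,44,1],[-36.6,-0.5,0,0,0,44,1],[-36.6,-0.5,0,0,0,44,1],[-36.6,-0.5,0,0,0,44,1],[-36.6,-0.5,0,0,0,44,1],[-36.6,-0.5,0,0,0,44,1],[-36.6,-0.5,0,0,0,44,1],[-36.6,-0.5,0,0,0,44,1]]])

```text
time_s: 2.82
position: [0.6028, 0.0006, 0.2007]
tcp_rot: [[0.293, 0.956, 0.0], [0.956, -0.293, 0.0], [0.0, 0.0, -1.0]]
force: [-1.1, 1.3, -0.1]
opening: 1.001
grasp_force: 0.0
```

```bash
cat >> h.py <<'E'
def look(name,x,y,z,r=45):
    """wrist crop round a world point, doubled; saves the model too"""
    m=bot.camera_model("wrist");im=bot.capture("wrist");cv2.imwrite(f"pics/{name}_full.png",im)
    import pickle;pickle.dump(m,open(name+'.pkl','wb'))
    u,v=np.round(pix(m,(x,y,z))).astype(int);u0,v0=max(u-r,0),max(v-r,0)
    cv2.imwrite(f"pics/{name}.png",cv2.resize(im[v0:v+r,u0:u+r],None,fx=6,fy=6,interpolation=cv2.INTER_CUBIC))
    print('crop origin',u0,v0,'x6; expected centre',u,v)
    return m,im
E
python3 - <<'E'
from h import *
print(bot.read_state()['position'].round(4),np.abs(bot.read_state()['qvel']).max())
look('die',.602,.001,.014)
E
```

```text
[6.028e-01 6.000e-04 2.007e-01] 0.4365452126342231
crop origin 210 124 x6; expected centre 255 169
```

View pics/die.png

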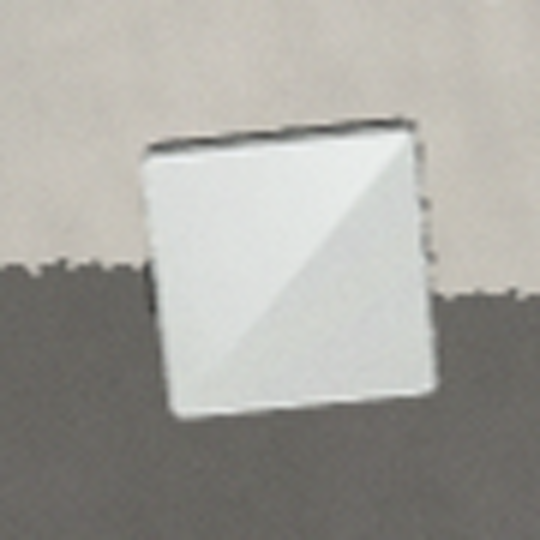

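Die box close up: lid corners near (145,155), (410,130), (436,388), (180,415) in the crop. That puts it turned about 5 degrees from the tool.

```bash
cat >> h.py <<'E'
def quad(m,org,pts,z,other=None):
    px=np.array(pts)/6.+np.array(org);P=onplane(m,px,z);c=P.mean(0)
    es=[P[(i+1)%4]-P[i] for i in range(4)]
    print('centre',c.round(4),[('%.1f mm %.1f'%(1e3*np.linalg.norm(e),np.degrees(np.arctan2(e[1],e[0]))%180)) for e in es])
    return px.mean(0),c
E
python3 - <<'E'
from h import *
import pickle;m=pickle.load(open('die.pkl','rb'))
sc,sd=bot.camera_model("scene"),bot.camera_model("side")
px,c=quad(m,(210,124),[(145,155),(410,130),(436,388),(180,415)],.014)
# lid centre in scene = intersection of the corner mean there
print(tri([(m,*px),(sc,243.,183.7)]).round(4),pix(sc,c),pix(sd,c))
go(*c[:2],.06,-17)
E
```

```text
centre [ 6.055e-01 -4.000e-04  1.400e-02] ['49.3 mm 168.3', '50.1 mm 79.8', '49.6 mm 169.2', '50.8 mm 79.4']
[ 0.605  -0.0015  0.0079] [242.3661114  181.98272215] [293.61059612 204.93439198]
move cm [ 0.    0.28 14.07] rot [ 0. -0. -0.] rows>= 3 t 2.88 pos [6.029e-01 3.000e-04 2.007e-01]
```

Run:
```python
from h import *
go(.605,-.0008,.05,-11)
go(.605,-.0008,.014,-11)
```

```text
move cm [-0.05  0.24 15.07] rot [ 0. -0. -6.] rows>= 3 t 2.88 pos [6.029e-01 3.000e-04 2.007e-01]
move cm [-0.05  0.24 18.67] rot [ 0. -0. -6.] rows>= 3 t 2.88 pos [6.029e-01 3.000e-04 2.007e-01]
```

Call:
apply_moves(steps=[[[0,0.2,6,0,0,-6,1],[0,0.2,11,0,0,-6,1],[0,0.2,15,0,0,-6,1],[0,0.2,17,0,0,-6,1],[0,0.2,18.2,0,0,-6,1],[0,0.2,18.7,0,0,-6,1],[0,0.2,18.7,0,0,-6,1],[0,0.2,18.7,0,0,-6,-1],[0,0.2,18.7,0,0,-6,-1],[0,0.2,18.7,0,0,-6,-1],[0,0.2,18.7,0,0,-6,-1],[0,0.2,18.7,0,0,-6,-1],[0,0.2,18.7,0,0,-6,-1]]])

```text
time_s: 4.5
position: [0.6049, -0.001, 0.0137]
tcp_rot: [[0.193, 0.981, -0.0], [0.981, -0.193, 0.0], [-0.0, -0.0, -1.0]]
force: [-0.1, -0.4, 2.5]
opening: 0.604
grasp_force: 30.0
```

Call:
apply_moves(steps=[[[0,0,-2,0,0,0,-1],[0,0,-6,0,0,0,-1],[0,0,-12,0,0,0,-1],[0,0,-18.6,0,0,0,-1],[0,0,-18.6,0,0,0,-1],[0,0,-18.6,0,0,0,-1]]])

```text
time_s: 5.25
position: [0.6047, -0.0009, 0.2006]
tcp_rot: [[0.193, 0.981, 0.001], [0.981, -0.193, -0.0], [-0.0, 0.001, -1.0]]
force: [0.1, -0.7, -0.6]
opening: 0.599
grasp_force: 30.0
```

Run:
```python
from h import *
im=cv2.imread('pics/w1.png');cv2.imwrite('pics/w1c.png',cv2.resize(im[118:222,212:308],None,fx=5.5,fy=5.5,interpolation=cv2.INTER_CUBIC))
go(.444,.327,.12,27)
```

```text
move cm [ 29.08 -22.09   8.03] rot [  0.1   0.  -38.1] rows>= 6 t 5.25 pos [ 0.6047 -0.0009  0.2006]
```

View pics/w1c.png

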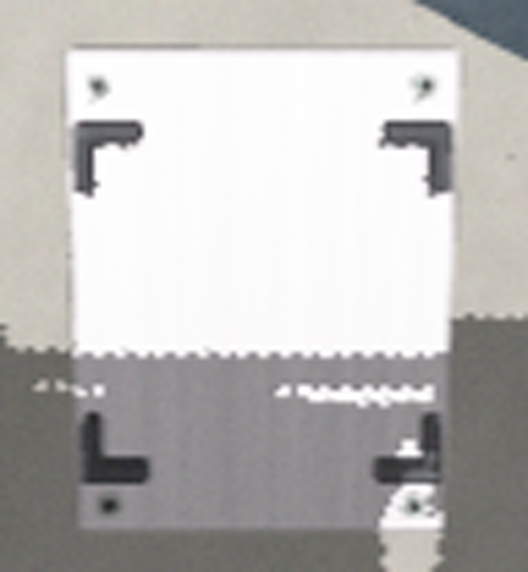

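Sharper carrier corners in this crop: (67,48), (458,50), (443,530), (80,530).

Run:
```python
from h import *
import json
m={k:np.array(v) for k,v in json.load(open('w1.json')).items()}
for pts,z in (([(67,48),(458,50),(443,530),(80,530)],.01),([(75,120),(452,120),(440,483),(83,483)],.018)):
    quad(m,(212,118),np.array(pts)*6/5.5,z)
go(.444,.327,.12,27)
```

```text
centre [0.4457 0.3265 0.01  ] ['78.3 mm 26.7', '102.8 mm 117.2', '79.0 mm 27.0', '103.2 mm 116.8']
centre [0.4456 0.3268 0.018 ] ['74.6 mm 27.0', '76.2 mm 117.0', '75.3 mm 27.0', '76.2 mm 116.6']
move cm [ 29.08 -22.09   8.03] rot [  0.1   0.  -38.1] rows>= 6 t 5.25 pos [ 0.6047 -0.0009  0.2006]
```

Call:
apply_moves(steps=[[[5.8,-4.4,0,0,0,-10,-1],[11.6,-8.8,0,0,0,-20,-1],[17.4,-13.2,0,0,0,-30,-1],[23.2,-17.7,1,0,0,-38,-1],[26.5,-20.5,4,0,0,-38,-1],[28.5,-22,7,0,0,-38,-1],[29.1,-22.1,8,0,0,-38,-1],[29.1,-22.1,8,0,0,-38,-1],[29.1,-22.1,8,0,0,-38,-1],[29.1,-22.1,8,0,0,-38,-1]]])

```text
time_s: 6.5
position: [0.4456, 0.3262, 0.1204]
tcp_rot: [[-0.45, 0.893, 0.002], [0.893, 0.45, 0.001], [-0.0, 0.002, -1.0]]
force: [0.4, -0.3, -0.4]
opening: 0.6
grasp_force: 30.0
```

Call:
apply_moves(steps=[[[0,0,4,0,0,0,-1],[0,0,7,0,0,0,-1],[0,0,8.6,0,0,0,-1],[0,0,9.3,0,0,0,-1],[0,0,9.6,0,0,0,-1],[0,0,9.6,0,0,0,-1],[0,0,9.6,0,0,0,-1]]])

```text
time_s: 7.38
position: [0.4446, 0.3274, 0.0243]
tcp_rot: [[-0.452, 0.892, 0.001], [0.892, 0.452, 0.001], [-0.0, 0.001, -1.0]]
force: [-0.0, -0.2, -0.7]
opening: 0.596
grasp_force: 30.0
```

Call:
apply_moves(steps=[[[0,0,0.1,0,0,0,0.3],[0,0,0.1,0,0,0,1],[0,0,0.1,0,0,0,1],[0,0,0.1,0,0,0,1],[0,0,-2,0,0,0,1],[0,0,-7,0,0,0,1],[0,0,-13,0,0,0,1],[0,0,-17.5,0,0,0,1],[0,0,-17.5,0,0,0,1],[0,0,-17.5,0,0,0,1]]])

```text
time_s: 8.62
position: [0.4434, 0.3268, 0.198]
tcp_rot: [[-0.452, 0.892, -0.001], [0.892, 0.452, -0.001], [0.0, -0.001, -1.0]]
force: [0.1, 0.2, -0.9]
opening: 1.006
grasp_force: 0.0
```

Run:
```python
from h import *
m,im=look('p1',.4455,.3266,.024)
go(.656,-.251,.2,10)
```

```text
crop origin 214 128 x6; expected centre 259 173
move cm [-61.15  -7.13  -0.26] rot [-0.2  0.  16.9] rows>= 10 t 8.68 pos [0.443  0.3266 0.1972]
```

View pics/p1.png

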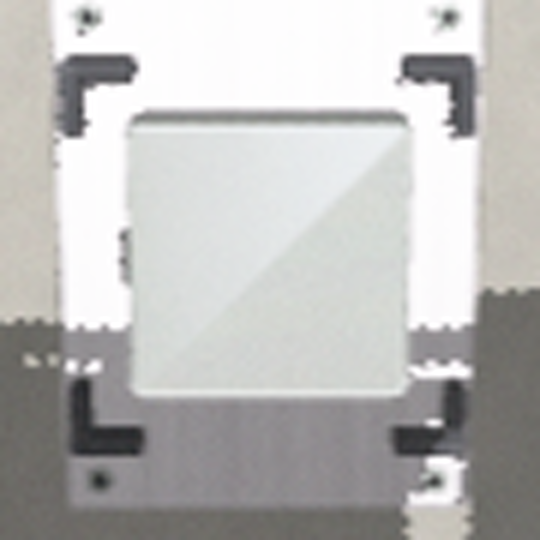

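Die box sits square in the pocket between the lugs (lid corners (128,122), (410,120), (408,392), (132,394) in the crop). On to the white box.

Call:
apply_moves(steps=[[[-6,-0.7,-0.3,0,0,2,1],[-12,-1.4,-0.3,0,0,4,1],[-18,-2.1,-0.3,0,0,6,1],[-24,-2.8,-0.3,0,0,8,1],[-30,-3.5,-0.3,0,0,10,1],[-36,-4.2,-0.3,0,0,12,1],[-42,-4.9,-0.3,0,0,14,1],[-48,-5.6,-0.3,0,0,17,1],[-54,-6.3,-0.3,0,0,17,1],[-61.2,-7.1,-0.3,0,0,17,1],[-61.2,-7.1,-0.3,0,0,17,1],[-61.2,-7.1,-0.3,0,0,17,1],[-61.2,-7.1,-0.3,0,0,17,1],[-61.2,-7.1,-0.3,0,0,17,1]]])

```text
time_s: 10.42
position: [0.6573, -0.2487, 0.2015]
tcp_rot: [[-0.174, 0.985, -0.001], [0.985, 0.174, 0.001], [0.001, -0.001, -1.0]]
force: [-0.7, -0.2, -0.5]
opening: 0.998
grasp_force: 0.0
```

Run:
```python
from h import *
import pickle;m=pickle.load(open('p1.pkl','rb'))
quad(m,(214,128),[(128,122),(410,120),(408,392),(132,394)],.024)
quad(m,(214,128),[(62,55),(475,55),(462,455),(73,455)],.018)
look('wh',.656,-.251,.016)
```

```text
centre [0.445  0.3283 0.024 ] ['50.2 mm 27.3', '50.8 mm 117.8', '51.4 mm 27.3', '50.8 mm 116.5']
centre [0.4456 0.3267 0.018 ] ['74.2 mm 26.9', '76.0 mm 116.9', '74.5 mm 26.9', '76.1 mm 116.7']
crop origin 210 126 x6; expected centre 255 171
```

View pics/wh.png

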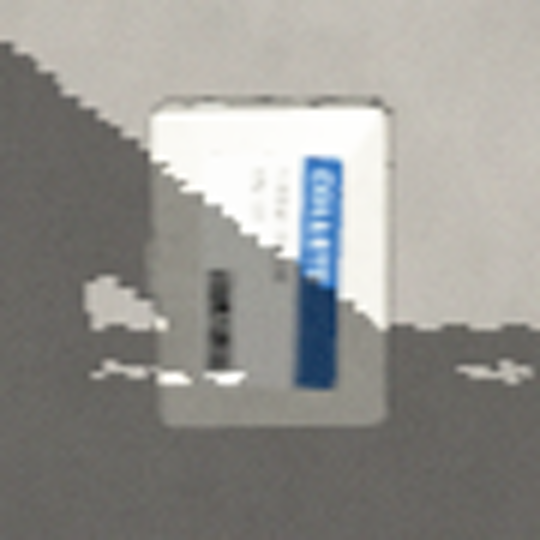

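White box (label "COLLET") corners in the crop: (150,108), (388,105), (386,425), (160,426). It is square to the tool.

Run:
```python
from h import *
import pickle;m=pickle.load(open('wh.pkl','rb'));sd=bot.camera_model("side")
px,c=quad(m,(210,126),[(150,108),(388,105),(386,425),(160,426)],.016)
# lid centre in side view: mean of its four lid corners read from the montage
s=np.mean([(425,265),(497,235),(578,328),(508,372)],0);s=((s[0]-400)*.26+342,(s[1]-200)*.26+266)
print(tri([(m,*px),(sd,*s)]).round(4))
go(c[0],c[1],.014,10)
```

```text
centre [ 0.6559 -0.2504  0.016 ] ['43.7 mm 10.7', '61.8 mm 100.6', '43.7 mm 10.2', '61.4 mm 100.6']
[ 0.6561 -0.2507  0.0123]
move cm [-0.12 -0.17 18.77] rot [-0. -0.  0.] rows>= 4 t 10.47 pos [ 0.6575 -0.249   0.2017]
```

Run:
```python
from h import *
sc,sd=bot.camera_model("scene"),bot.camera_model("side")
print(tri([(sc,312,122),(sd,318,288)]).round(3),tri([(sc,280,152),(sd,287,219)]).round(3))
I=cv2.imread('pics/scene0.png')[95:205,255:375];J=cv2.imread('pics/side0.png')[200:335,210:340]
cv2.imwrite('pics/pan.png',np.hstack([cv2.resize(I,(400,367)),cv2.resize(J,(353,367))]))
```

```text
[ 0.539 -0.248  0.071] [ 0.55  -0.085  0.071]
```

View pics/pan.png

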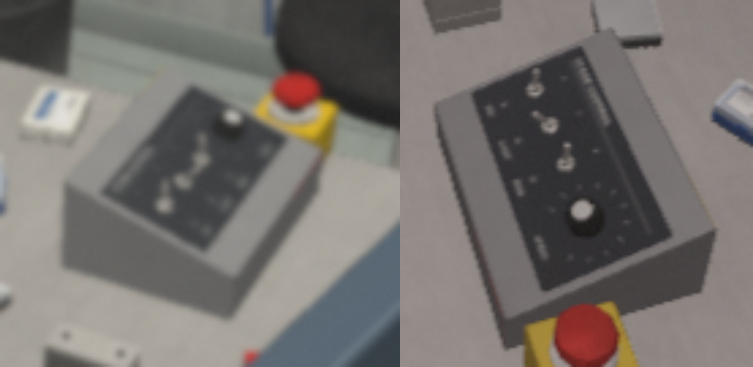

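Call:
apply_moves(steps=[[[-0.1,-0.2,6,0,0,0,1],[-0.1,-0.2,11,0,0,0,1],[-0.1,-0.2,15,0,0,0,1],[-0.1,-0.2,17,0,0,0,1],[-0.1,-0.2,18,0,0,0,1],[-0.1,-0.2,18.5,0,0,0,1],[-0.1,-0.2,18.5,0,0,0,1],[-0.1,-0.2,18.5,0,0,0,-1],[-0.1,-0.2,18.5,0,0,0,-1],[-0.1,-0.2,18.5,0,0,0,-1],[-0.1,-0.2,18.5,0,0,0,-1],[-0.1,-0.2,18.5,0,0,0,-1],[-0.1,-0.2,18.5,0,0,0,-1],[-0.1,-0.2,18.5,0,0,0,-1]]])

```text
time_s: 12.22
position: [0.6558, -0.2521, 0.0165]
tcp_rot: [[-0.172, 0.985, -0.0], [0.985, 0.172, 0.0], [0.0, -0.0, -1.0]]
force: [-0.5, 0.4, 1.1]
opening: 0.506
grasp_force: 30.0
```

Call:
apply_moves(steps=[[[0,0,-2,0,0,0,-1],[0,0,-6,0,0,0,-1],[0,0,-12,0,0,0,-1],[0,0,-18.5,0,0,0,-1],[0,0,-18.5,0,0,0,-1],[0,0,-18.5,0,0,0,-1]]])

```text
time_s: 12.98
position: [0.6556, -0.2519, 0.2028]
tcp_rot: [[-0.172, 0.985, 0.001], [0.985, 0.172, -0.001], [-0.001, 0.001, -1.0]]
force: [0.5, 1.0, -0.2]
opening: 0.508
grasp_force: 30.0
```

Run:
```python
from h import *
print(bot.read_state()['opening']);go(.4458,.3268,.12,27)
```

```text
0.5077562075940373
move cm [ 60.62 -10.73   8.22] rot [  0.    0.1 -17.1] rows>= 10 t 12.97 pos [ 0.6556 -0.2519  0.2028]
```

Call:
apply_moves(steps=[[[6,-1.1,0,0,0,0,-1],[12,-2.1,0,0,0,-2,-1],[18,-3.2,0,0,0,-5,-1],[24,-4.3,0,0,0,-8,-1],[30,-5.3,0,0,0,-11,-1],[36,-6.4,0,0,0,-14,-1],[42,-7.5,0,0,0,-17,-1],[48,-8.5,0,0,0,-17,-1],[53,-9.4,2,0,0,-17,-1],[57,-10.2,4,0,0,-17,-1],[59.5,-10.6,7,0,0,-17,-1],[60.6,-10.7,8.2,0,0,-17,-1],[60.6,-10.7,8.2,0,0,-17,-1],[60.6,-10.7,8.2,0,0,-17,-1],[60.6,-10.7,8.2,0,0,-17,-1],[60.6,-10.7,8.2,0,0,-17,-1]]])

```text
time_s: 14.98
position: [0.4471, 0.326, 0.1203]
tcp_rot: [[-0.451, 0.892, 0.001], [0.892, 0.451, 0.001], [-0.0, 0.001, -1.0]]
force: [0.2, 0.5, 0.1]
opening: 0.509
grasp_force: 30.0
```

Run:
```python
from h import *
go(.4458,.3268,.0415,27)
```

```text
move cm [ 0.13 -0.09  7.88] rot [ 0.1  0.  -0.2] rows>= 2 t 14.97 pos [0.4471 0.326  0.1203]
```

Call:
apply_moves(steps=[[[0.1,-0.1,4,0,0,0,-1],[0.1,-0.1,6,0,0,0,-1],[0.1,-0.1,7.2,0,0,0,-1],[0.1,-0.1,7.6,0,0,0,-1],[0.1,-0.1,7.8,0,0,0,-1],[0.1,-0.1,7.8,0,0,0,-1],[0.1,-0.1,7.8,0,0,0,-1]]])

```text
time_s: 15.85
position: [0.4453, 0.3271, 0.0421]
tcp_rot: [[-0.452, 0.892, 0.001], [0.892, 0.452, 0.001], [-0.0, 0.001, -1.0]]
force: [-0.3, -0.1, -0.5]
opening: 0.51
grasp_force: 30.0
```

Close enough (0.6 mm off). Release, lift and look.

Call:
apply_moves(steps=[[[0,0,0.1,0,0,0,-1],[0,0,0.1,0,0,0,0.2],[0,0,0.1,0,0,0,1],[0,0,0.1,0,0,0,1],[0,0,0.1,0,0,0,1],[0,0,-2,0,0,0,1],[0,0,-6,0,0,0,1],[0,0,-12,0,0,0,1],[0,0,-17,0,0,0,1],[0,0,-17,0,0,0,1],[0,0,-17,0,0,0,1]]])

```text
time_s: 17.23
position: [0.4443, 0.3266, 0.2112]
tcp_rot: [[-0.452, 0.892, -0.001], [0.892, 0.452, -0.0], [0.0, -0.001, -1.0]]
force: [-0.4, -0.1, 0.2]
opening: 0.998
grasp_force: 0.0
```

Run:
```python
from h import *
look('p2',.445,.3275,.04)
go(.659,-.131,.2,33)
```

```text
crop origin 213 127 x6; expected centre 258 172
move cm [-50.52  -1.5    1.03] rot [-0.2 -0.  -6.1] rows>= 9 t 17.27 pos [0.4439 0.3264 0.2103]
```

View pics/p2.png

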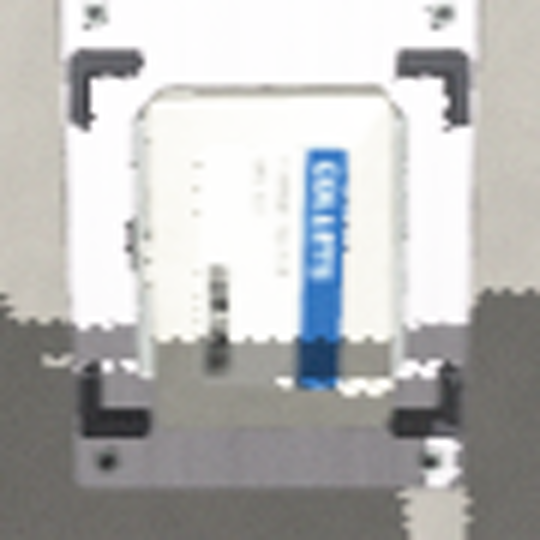

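White box stands square on the die box: lid corners about (145,97), (402,97), (393,427), (153,427) in the crop. Now the fuse box.

Call:
apply_moves(steps=[[[-6,-0.2,0.5,0,0,0,1],[-12,-0.4,1,0,0,0,1],[-18,-0.6,1,0,0,0,1],[-24,-0.8,1,0,0,-1,1],[-30,-1,1,0,0,-2,1],[-36,-1.2,1,0,0,-4,1],[-42,-1.3,1,0,0,-6,1],[-48,-1.4,1,0,0,-6,1],[-50.5,-1.5,1,0,0,-6,1],[-50.5,-1.5,1,0,0,-6,1],[-50.5,-1.5,1,0,0,-6,1],[-50.5,-1.5,1,0,0,-6,1]]])

```text
time_s: 18.77
position: [0.6592, -0.1284, 0.201]
tcp_rot: [[-0.545, 0.839, -0.002], [0.839, 0.545, 0.001], [0.002, -0.001, -1.0]]
force: [-0.4, -0.1, 0.8]
opening: 1.0
grasp_force: 0.0
```

Run:
```python
from h import *
import pickle;m=pickle.load(open('p2.pkl','rb'))
quad(m,(213,127),[(145,97),(402,97),(393,427),(153,427)],.04)
look('fu',.659,-.131,.02)
```

```text
centre [0.4453 0.3285 0.04  ] ['45.2 mm 26.9', '61.1 mm 116.5', '44.5 mm 26.9', '61.1 mm 117.2']
crop origin 211 128 x6; expected centre 256 173
```

View pics/fu.png

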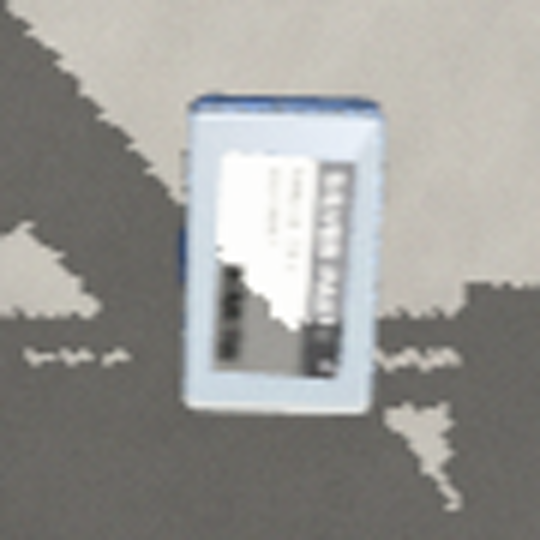

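Fuse box lid corners in the crop: (190,108), (384,110), (372,412), (186,408).

Run:
```python
from h import *
import pickle;m=pickle.load(open('fu.pkl','rb'));sd=bot.camera_model("side")
px,c=quad(m,(211,128),[(190,108),(384,110),(372,412),(186,408)],.02)
s=np.mean([(240,287),(274,247),(363,298),(328,340)],0);s=((s[0]-200)*.26+315,(s[1]-200)*.26+217)
print(tri([(m,*px),(sd,*s)]).round(4))
go(c[0],c[1],.017,32)
```

```text
centre [ 0.6609 -0.1288  0.02  ] ['35.2 mm 32.4', '57.7 mm 121.6', '35.5 mm 31.7', '57.2 mm 121.4']
[ 0.6611 -0.129   0.0158]
move cm [-0.13  0.12 18.43] rot [-0.  -0.1  1. ] rows>= 3 t 18.82 pos [ 0.6594 -0.1285  0.2013]
```

Call:
apply_moves(steps=[[[-0.1,0.1,6,0,0,1,1],[-0.1,0.1,11,0,0,1,1],[-0.1,0.1,15,0,0,1,1],[-0.1,0.1,17,0,0,1,1],[-0.1,0.1,18,0,0,1,1],[-0.1,0.1,18.5,0,0,1,1],[-0.1,0.1,18.5,0,0,1,1],[-0.1,0.1,18.5,0,0,1,-1],[-0.1,0.1,18.5,0,0,1,-1],[-0.1,0.1,18.5,0,0,1,-1],[-0.1,0.1,18.5,0,0,1,-1],[-0.1,0.1,18.5,0,0,1,-1],[-0.1,0.1,18.5,0,0,1,-1],[-0.1,0.1,18.5,0,0,1,-1]]])

```text
time_s: 20.58
position: [0.6614, -0.1305, 0.0165]
tcp_rot: [[-0.528, 0.849, -0.0], [0.849, 0.528, 0.0], [0.0, -0.0, -1.0]]
force: [0.4, -0.6, -0.2]
opening: 0.42
grasp_force: 30.0
```

Call:
apply_moves(steps=[[[0,0,-2,0,0,0,-1],[0,0,-6,0,0,0,-1],[0,0,-12,0,0,0,-1],[0,0,-18.5,0,0,0,-1],[0,0,-18.5,0,0,0,-1],[0,0,-18.5,0,0,0,-1]]])

```text
time_s: 21.32
position: [0.6611, -0.1304, 0.2027]
tcp_rot: [[-0.528, 0.849, 0.001], [0.849, 0.528, -0.0], [-0.001, 0.001, -1.0]]
force: [0.1, 0.2, -0.9]
opening: 0.42
grasp_force: 30.0
```

Run:
```python
from h import *
print(bot.read_state()['opening']);go(.4461,.3270,.12,27)
```

```text
0.41951482079785873
move cm [50.2   5.91  8.23] rot [0.  0.  4.9] rows>= 9 t 21.32 pos [ 0.6611 -0.1304  0.2027]
```

Call:
apply_moves(steps=[[[6,0.7,0,0,0,0,-1],[12,1.4,0,0,0,0,-1],[18,2.1,0,0,0,1,-1],[24,2.8,0,0,0,2,-1],[30,3.5,0,0,0,3,-1],[36,4.2,0,0,0,5,-1],[42,5,1,0,0,5,-1],[46,5.5,3,0,0,5,-1],[49,5.8,6,0,0,5,-1],[50.2,5.9,8.2,0,0,5,-1],[50.2,5.9,8.2,0,0,5,-1],[50.2,5.9,8.2,0,0,5,-1],[50.2,5.9,8.2,0,0,5,-1],[50.2,5.9,8.2,0,0,5,-1]]])

```text
time_s: 23.08
position: [0.4471, 0.3265, 0.1203]
tcp_rot: [[-0.451, 0.892, 0.001], [0.892, 0.451, 0.001], [-0.0, 0.001, -1.0]]
force: [0.1, 0.2, -0.3]
opening: 0.415
grasp_force: 30.0
```

Run:
```python
from h import *
go(.4461,.3270,.058,27)
```

```text
move cm [ 0.09 -0.07  6.23] rot [ 0.1  0.  -0.2] rows>= 1 t 23.07 pos [0.4471 0.3265 0.1203]
```

Call:
apply_moves(steps=[[[0,0,3,0,0,0,-1],[0,0,5,0,0,0,-1],[0,0,5.9,0,0,0,-1],[0,0,6.2,0,0,0,-1],[0,0,6.3,0,0,0,-1],[0,0,6.3,0,0,0,-1],[0,0,6.3,0,0,0,-1]]])

```text
time_s: 23.95
position: [0.4466, 0.327, 0.0571]
tcp_rot: [[-0.452, 0.892, 0.001], [0.892, 0.452, 0.0], [-0.0, 0.001, -1.0]]
force: [-0.1, 0.0, -0.4]
opening: 0.419
grasp_force: 30.0
```

Call:
apply_moves(steps=[[[0,0,0.05,0,0,0,-1],[0,0,0.05,0,0,0,0],[0,0,0.05,0,0,0,1],[0,0,0.05,0,0,0,1],[0,0,0.05,0,0,0,1],[0,0,-2,0,0,0,1],[0,0,-6,0,0,0,1],[0,0,-11,0,0,0,1],[0,0,-16,0,0,0,1],[0,0,-16,0,0,0,1],[0,0,-16,0,0,0,1]]])

```text
time_s: 25.32
position: [0.4457, 0.3266, 0.2162]
tcp_rot: [[-0.452, 0.892, -0.001], [0.892, 0.452, -0.0], [0.0, -0.001, -1.0]]
force: [-0.5, 0.1, -0.2]
opening: 0.995
grasp_force: 0.0
```

Run:
```python
from h import *
m,im=look('p3',.4455,.3277,.06)
print('t')
go(.62,.332,.215,0)
```

```text
crop origin 212 130 x6; expected centre 257 175
t
move cm [-7.400e+00  1.584e+01 -1.000e-02] rot [-0.2  0.  26.9] rows>= 3 t 25.38 pos [0.4452 0.3263 0.2154]
```

Run:
```python
from h import *
sc,sd=bot.camera_model("scene"),bot.camera_model("side")
print(onplane(sd,[(268,80),(272,100),(285,125),(295,130)],.05).round(3), onplane(sc,[(82,250),(100,238),(118,215)],.05).round(3))
```

```text
[[0.718 0.511 0.05 ]
 [0.689 0.391 0.05 ]
 [0.68  0.258 0.05 ]
 [0.697 0.228 0.05 ]] [[0.758 0.372 0.05 ]
 [0.749 0.33  0.05 ]
 [0.762 0.259 0.05 ]]
```

Call:
apply_moves(steps=[[[-2,4,0,0,0,9,1],[-4,8.5,0,0,0,18,1],[-6,13,0,0,0,27,1],[-7.4,15.8,0,0,0,27,1],[-7.4,15.8,0,0,0,27,1],[-7.4,15.8,0,0,0,27,1],[-7.4,15.8,0,0,0,27,1]]])

```text
time_s: 26.25
position: [0.6189, 0.3324, 0.2159]
tcp_rot: [[0.001, 1.0, -0.002], [1.0, -0.001, -0.001], [-0.001, -0.002, -1.0]]
force: [-0.1, 0.0, 0.1]
opening: 1.001
grasp_force: 0.0
```

Run:
```python
from h import *
look('bl',.62,.332,.025)
a,b=cv2.imread('pics/p3.png'),cv2.imread('pics/bl.png')
cv2.imwrite('pics/both.png',np.hstack([cv2.resize(a,(400,400),interpolation=cv2.INTER_AREA),cv2.resize(b,(400,400),interpolation=cv2.INTER_AREA)]))
```

```text
crop origin 213 124 x6; expected centre 258 169
```

View pics/both.png

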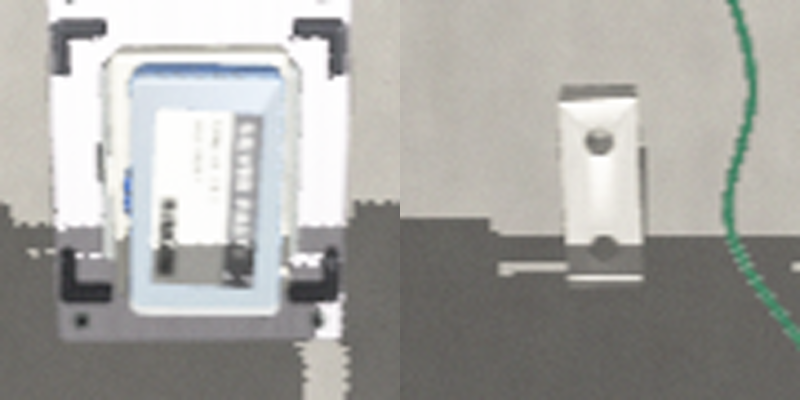

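Left: the fuse box stands square on the white box, a bit to the right. Right: the block is square to the tool, with the green wire well clear. Before reaching down, I'll check how near the wafer stage is to the gripper body.

Run:
```python
from h import *
import pickle
sc,sd=bot.camera_model("scene"),bot.camera_model("side")
print('disc',tri([(sc,3,267),(sd,305,77)]).round(3))
m=pickle.load(open('p3.pkl','rb'));quad(m,(212,130),np.array([(132,78),(282,78),(278,315),(131,312)])*1.35,.06)
w=pickle.load(open('bl.pkl','rb'));px,c=quad(w,(213,124),np.array([(158,100),(236,97),(243,279),(168,279)])*1.35,.025)
print(tri([(w,*px),(sc,150.3,267.2)]).round(4), pix(sc,c))
im=cv2.imread('pics/bl_full.png')
cv2.imwrite('pics/blf.png',im)
go(c[0],c[1],.017,0)
```

```text
disc [0.838 0.483 0.062]
centre [0.4464 0.3283 0.06  ] ['34.1 mm 26.9', '56.8 mm 116.9', '35.1 mm 25.6', '56.1 mm 115.8']
centre [0.6206 0.3344 0.025 ] ['19.7 mm 2.1', '47.9 mm 92.6', '19.7 mm 179.9', '47.1 mm 92.6']
[0.6203 0.3366 0.0351] [151.3429435 269.9906225]
move cm [ 0.19  0.17 19.93] rot [-0.1  0.  -0.1] rows>= 4 t 26.3 pos [0.6192 0.3326 0.2163]
```

View pics/blf.png

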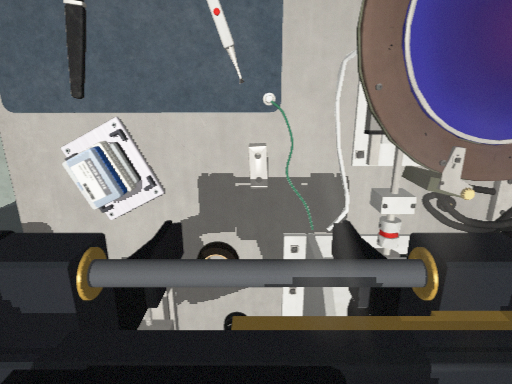

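The disc rim is at z of about 0.06 m, beyond the gripper's footprint, and the block is at pixel (258,163), clear all round. The stack is visible at (112,167). Grasping the block.

Call:
apply_moves(steps=[[[0.2,0.2,6,0,0,-2,1],[0.2,0.2,11,0,0,-2,1],[0.2,0.2,15,0,0,-2,1],[0.2,0.2,17.5,0,0,-2,1],[0.2,0.2,19,0,0,-2,1],[0.2,0.2,19.7,0,0,-2,1],[0.2,0.2,19.7,0,0,-2,1],[0.2,0.2,19.7,0,0,-2,-1],[0.2,0.2,19.7,0,0,-2,-1],[0.2,0.2,19.7,0,0,-2,-1],[0.2,0.2,19.7,0,0,-2,-1],[0.2,0.2,19.7,0,0,-2,-1],[0.2,0.2,19.7,0,0,-2,-1],[0.2,0.2,19.7,0,0,-2,-1],[0.2,0.2,19.7,0,0,-2,-1]]])

```text
time_s: 28.18
position: [0.6225, 0.3343, 0.0195]
tcp_rot: [[-0.033, 0.999, -0.0], [0.999, 0.033, -0.0], [-0.0, -0.0, -1.0]]
force: [-1.5, 0.4, 0.2]
opening: 0.227
grasp_force: 30.0
```

Call:
apply_moves(steps=[[[0,0,-2,0,0,0,-1],[0,0,-6,0,0,0,-1],[0,0,-12,0,0,0,-1],[0,0,-16,0,0,0,-1],[0,0,-16,0,0,0,-1],[0,0,-16,0,0,0,-1]]])

```text
time_s: 28.92
position: [0.622, 0.3341, 0.1796]
tcp_rot: [[-0.033, 0.999, -0.001], [0.999, 0.033, -0.0], [-0.0, -0.001, -1.0]]
force: [-0.1, -0.1, -0.9]
opening: 0.226
grasp_force: 30.0
```

Run:
```python
from h import *
print(bot.read_state()['opening']);go(.4464,.3283,.13,27)
```

```text
0.22550214792150802
move cm [  0.   -17.57   4.98] rot [ -0.    0.  -25.1] rows>= 3 t 28.93 pos [0.622  0.3341 0.1796]
```

Call:
apply_moves(steps=[[[0,-5,0,0,0,-8,-1],[0,-10,0,0,0,-16,-1],[0,-14,0,0,0,-25,-1],[0,-17,2,0,0,-25,-1],[0,-17.6,4,0,0,-25,-1],[0,-17.6,5,0,0,-25,-1],[0,-17.6,5,0,0,-25,-1],[0,-17.6,5,0,0,-25,-1],[0,-17.6,5,0,0,-25,-1]]])

```text
time_s: 30.05
position: [0.4476, 0.3287, 0.1301]
tcp_rot: [[-0.452, 0.892, 0.001], [0.892, 0.452, 0.001], [-0.0, 0.001, -1.0]]
force: [0.3, -0.4, -1.2]
opening: 0.226
grasp_force: 30.0
```

Run:
```python
from h import *
go(.4464,.3283,.0805,27)
```

```text
move cm [ 0.02 -0.13  4.96] rot [ 0.1  0.  -0.1] rows>= 1 t 30.05 pos [0.4476 0.3287 0.1301]
```

Call:
apply_moves(steps=[[[0,0,2.5,0,0,0,-1],[0,0,4,0,0,0,-1],[0,0,4.7,0,0,0,-1],[0,0,4.9,0,0,0,-1],[0,0,5,0,0,0,-1],[0,0,5,0,0,0,-1],[0,0,5,0,0,0,-1]]])

```text
time_s: 30.92
position: [0.447, 0.3286, 0.08]
tcp_rot: [[-0.452, 0.892, 0.001], [0.892, 0.452, 0.0], [-0.0, 0.001, -1.0]]
force: [1.1, 0.1, -1.1]
opening: 0.222
grasp_force: 30.0
```

Call:
apply_moves(steps=[[[0,0,0.05,0,0,0,-1],[0,0,0.05,0,0,0,-0.4],[0,0,0.05,0,0,0,0.2],[0,0,0.05,0,0,0,0.2],[0,0,0.05,0,0,0,0.2],[0,0,-2,0,0,0,0.2],[0,0,-6,0,0,0,0.2],[0,0,-10,0,0,0,0.2],[0,0,-14,0,0,0,0.2],[0,0,-14,0,0,0,0.2],[0,0,-14,0,0,0,0.2]]])

```text
time_s: 32.3
position: [0.4461, 0.3282, 0.2189]
tcp_rot: [[-0.452, 0.892, -0.001], [0.892, 0.452, -0.001], [0.0, -0.001, -1.0]]
force: [-0.5, 0.9, 0.3]
opening: 0.602
grasp_force: 0.0
```

Run:
```python
from h import *
look('p4',.4464,.3283,.085)
a=cv2.imread('pics/p4.png');s=bot.capture('side')[105:165,160:240];c=bot.capture('scene')[255:345,180:290]
cv2.imwrite('pics/fin.png',np.vstack([np.hstack([cv2.resize(a,(360,360)),cv2.resize(s,(440,360),interpolation=cv2.INTER_CUBIC)]),cv2.resize(c,(800,230))[:, :]]) if 0 else np.hstack([cv2.resize(a,(270,270)),cv2.resize(s,(260,270),interpolation=cv2.INTER_CUBIC),cv2.resize(c,(270,270),interpolation=cv2.INTER_CUBIC)]))
```

```text
crop origin 212 136 x6; expected centre 257 181
```

View pics/fin.png

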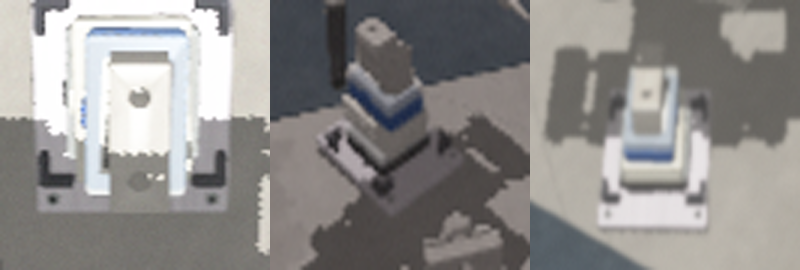

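All three views show the full stack upright and square, with the block centred on the fuse box and the gripper clear.

```bash
python3 -c "
from rig import bot
print(bot.hand_in())"
```

```text
the job is handed in; nothing more can be done
None
```

The four-piece kit stack (die box, white collet box, fuse box, steel block) stands square and upright on the carrier. I handed it in at about 32 s; the hand-in returned no verdict.

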